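Turn the cart wheel until its valve is at the top

ROBOT

A 6-joint arm with a two-finger parallel gripper is mounted at the origin on the work surface. World frame = base frame: x ahead of the robot, y to its left, z up, the work surface at z = 0. Lengths are in m, angles in rad, forces in N, time in s.
With the tool pointing down it reaches from about 0.25 to 0.775 m from the base axis. Payload 4 kg.
Tool frame: the origin (TCP) lies midway between the tips of the shut fingers; the grasp point (between the pads) lies 19 mm behind it; z points along the fingers, y is the line along which they close (so a half turn about z gives the same grasp; the last joint's range is limited). The gripper opens to 94 mm and grips with 3 to 60 N. Pads are 16 mm wide; open, the fingers measure 119 mm over their backs; the gripper's body (75 mm by 177 mm) begins 78 mm behind the grasp point.
Start: joints at [1.076, 0.087, 1.371, -0, 1.684, -0.103], TCP at [0.21, 0.508, 0.167] pointing down, gripper open.
Joint ranges: [-3.1, 3.1], [-0.76, 2.03], [0.27, 2.55], [-1.08, 4.22], [0.17, 2.65], [-2.57, 2.57]. Speed limits (rad/s): [2.79, 2.79, 3.14, 3.14, 3.14, 3.14].

INTERFACE

Orientations are given as a 3x3 rotation matrix whose columns are the frame's x, y, z axes.
In Python, from station import robot, effector, kinematics, cams, telemetry gives the robot as it stands. Calls block until the motion is done:
- robot.move_ptp(position, orientation): joint-space move of the TCP to a pose.
- robot.move_l(position, rot=None, max_speed=0.15): straight line of the TCP; rot=None keeps the orientation; max_speed is the mean speed in m/s.
- robot.goto_joints(angles): joint-space move.
- effector.command_gripper(opening): opening from 0.0 (shut) to 1.0 (fully open); the grip force is fixed at half the most; returns when the fingers have stopped.
- robot.dwell(seconds).
- kinematics.inverse_kinematics(position, orientation): joint angles nearest the present ones, or None.
- cams.snapshot(name): name is "scene" or "side" or "wrist"; returns the picture (384x512x3 uint8, red, green, blue); there is no depth.
- cams.camera_info(name): a dict with "fx", "fy", "cx", "cy" (pixels), "k1" (the pictures are not rectified: a ray, as slopes to the right and down, at radius r is drawn at 1 + k1 r^2 times it, then the intrinsics apply), "pose" (4x4, takes a point from camera to world coordinates). Camera axes: x right, y down, z forward; pixel columns grow to the right and rows downward; lengths in m; the calibration is good to about 2 mm. A picture is of the moment at which its call begins: read the wrist's pose just before it. camera_info takes no time and is no camera call; for the wrist camera it gives the pose at the moment of the call.
A pose or a line that the arm cannot do raises robot.PlanningError and nothing moves.
- robot.close_job(): hands the job in; it is judged then, once.
Readings, each from a call of its own:
- telemetry.current_clock(): time.
- telemetry.current_joints(): joint angles.
- telemetry.current_dq(): joint speeds.
- telemetry.current_joint_efforts(): joint torques, N m.
- telemetry.current_position(): TCP position.
- telemetry.current_tcp_rot(): TCP orientation.
- telemetry.current_force(): force on the tool from outside, world axes, zero at the start.
- telemetry.current_ft_torque(): the same for the moment, N m.
- telemetry.current_grip_width(): opening from 0.0 (shut) to 1.0 (fully open).
- telemetry.current_grip_force(): force on a finger pad.
Only numpy, scipy, OpenCV 4.12 (cv2) and the standard library are available. Lean on these libraries where they do the work, as an engineer would, in place of code of your own. Each camera call takes 0.05 s, during which the arm holds its last target. There are 200 camera calls.

TASK

Turn the wheel in its stand until the red-capped tyre valve is at the very top, so that the line from the hub out to the valve points straight up the wheel's slope, ready for the pump. Do it by gently pushing on the blue spokes with the fingertips, one after another as they come round: do not take hold of the wheel or set it spinning, keep your hand off the tyre, rim and valve, and leave the pump, jar, plant pot and spanner where they are. Finish with the wheel at rest and the hand clear of it.

Things in the scene. Friction and masses are not known exactly. Their poses are not given: they have to be found in the camera images.
- stand: Fixed grey wheel stand. Origin: centre of the underside of its base plate (200 mm along x, 400 mm along y, 12 mm thick) on the table; x points away from the robot (yaw within 0.3 rad), y left, z up. In these axes the wheel leans back: its face looks along n = (-0.574, 0, 0.819), and up the slope in its plane is u = (0.819, 0, 0.574). Posts stand at y = 173 to 187 mm either side.
- hub (a point): Hub centre H: on the axle, in the wheel's middle plane, fixed to the stand 150 mm above its origin. Axes as the stand's.
- front_bar (a point): Middle of a fixed aluminium flat bar, 12 mm wide and 6 mm thick, along the stand's y from post to post, 28 mm from H along n, before the wheel (its twin lies 28 mm behind it). It crosses the face from nine to three o'clock and splits it into an upper and a lower half: a finger between the spokes cannot pass it. The nut on it has radius 9 mm and ends 37 mm before the middle plane.
- wheel (a joint): Wheel angle q in rad, no stops: 0 or a whole turn when the valve is at the top; grows anticlockwise seen from the robot. From H the valve lies along cos(q) u + sin(q) y (y: the stand's y, left; u: up the slope, see stand). Starts between 2.5 and 3.8. Stiff axle (about 0.25 N m of friction, 4 N at a spoke's middle): the wheel stays where it is left.
- spokes: Blue hub and five straight blue spokes, turning with the wheel. Origin H, z along n, x towards the valve. Hub radius 26 mm, 36 mm long. Spokes at 36, 108, 180, 252 and 324 degrees from the valve, each 12 mm wide and 14 mm deep (7 mm either side of the middle plane), free from radius 26 to 103 mm.
- tyre: Black tyre with the blue rim and the valve, turning with the wheel. Origin H, z along n, x towards the valve. Outer radius 150 mm, 40 mm thick (20 mm either side of the middle plane); the rim's inner radius is 103 mm.
- valve (a point): The valve: brass stem with a red cap, 13 mm in diameter, sticking out of the rim towards the hub from radius 103 to 82 mm in the middle plane, midway between two spokes. This point lies on the cap, 90 mm from H.
- pump: Bystander: loose hand pump lying on the table, aluminium barrel 28 mm in diameter, black end cap and black T-handle 90 mm wide, 240 mm long along its x. Origin under the barrel.
- jar: Bystander: loose screw-cap jar, 60 mm in diameter, 80 mm high, green cap. Origin at the centre of its underside.
- pot: Bystander: loose terracotta pot with a seedling, 76 mm in diameter at the top, pot 65 mm high, about 130 mm with the leaves. Origin at the centre of its underside.
- spanner: Bystander: loose steel spanner 150 mm long, lying flat before the stand. Origin under its middle, x along it.

How it is judged:
At the end, for the whole second after the job is handed in: The valve is at the top of the wheel, within 0.12 rad (7 degrees) of straight up the slope, the wheel is at rest (under 0.05 rad/s), and pump, jar, pot and spanner are within 15 mm of where they began (y of valve in the frame of stand between -0.0108 and 0.0108 m and height (world z) of valve above 0.19 m and velocity of joint wheel between -0.05 and 0.05 rad/s and distance of each of pump, jar, pot, spanner from where it was at the start of the episode below 0.015 m); the robot touches nothing.
It fails at once if the wheel is gripped or forced: the fingers press on hub or spokes with more than 15 N while it does not turn (contact force between the fingers and spokes above 15 N and velocity of joint wheel between -0.05 and 0.05 rad/s).
It fails at once if the wheel is turned by the tyre, rim or valve instead of the spokes: more than 5 N on them (contact force between the arm and tyre above 5 N).
It fails at once if the wheel is set spinning (faster than 6 rad/s) (velocity of joint wheel above 6 rad/s or velocity of joint wheel below -6 rad/s).
It fails at once if a bystander is shoved, lifted or carried (moved more than 20 mm) (distance of any of pump, jar, pot, spanner from where it was at the start of the episode above 0.02 m).
It also fails if it takes over 51 s, if anything falls off the work surface, if the arm or the gripper's body presses on something with over 40 N, if the wrist force passes 120 N, or if a joint passes its speed limit or range.

## Working session

There is one attempt and no reset: what is moved stays moved. The work goes in short steps, each a Python script; the robot and the scene stay as the last script left them, time stands still between calls to the robot, and variables do not carry over. Pictures are saved under pics/ and viewed, at most 10 in all, crops included, and the job is handed in when it is done.

```bash
mkdir -p pics; ls; python3 - <<'E'
from station import robot, effector, kinematics, cams, telemetry
import cv2,numpy as np
for n in ("scene","side"):
    im=cams.snapshot(n); cv2.imwrite(f"pics/{n}0.png",im[:,:,::-1]); i=cams.camera_info(n); print(n,i)
print(telemetry.current_clock())
E
```

```text
pics
scene {'fx': 470.7691722838816, 'fy': 470.7691722838816, 'cx': 252.83905622562156, 'cy': 194.35835955000906, 'k1': -0.1160267016138505, 'pose': array([[-0.30932251,  0.69328939, -0.65089892,  1.32434403],
       [ 0.95084807,  0.21511482, -0.22274103,  0.28224601],
       [-0.01440599, -0.6878048 , -0.72575273,  0.99738065],
       [ 0.        ,  0.        ,  0.        ,  1.        ]])}
side {'fx': 428.9409508431801, 'fy': 428.9409508431801, 'cx': 256.92672718340117, 'cy': 192.90629520285862, 'k1': -0.10049133548618949, 'pose': array([[ 0.88008962, -0.28983177,  0.37608484,  0.20394623],
       [-0.47460016, -0.56040082,  0.67875299, -0.68601695],
       [ 0.01403407, -0.77585338, -0.63075714,  0.78761952],
       [ 0.        ,  0.        ,  0.        ,  1.        ]])}
0.1
```

View pics/scene0.png

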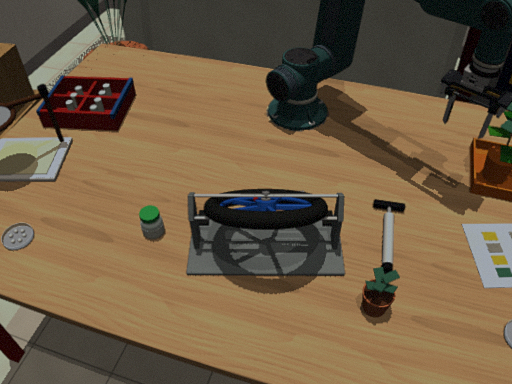

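View pics/side0.png

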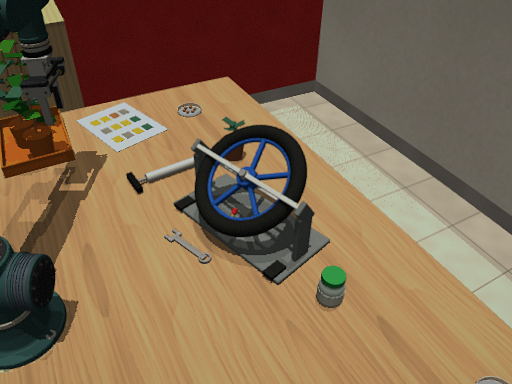

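Side view: wheel face with the hub near (245,178) and red cap near (235,211). The base plate corners are visible in both views. Zooming for accurate corners.

```bash
python3 - <<'E'
import cv2,numpy as np
a=cv2.imread("pics/side0.png")[115:295,155:345]; b=cv2.imread("pics/scene0.png")[180:280,175:355]
A=cv2.resize(a,None,fx=3,fy=3,interpolation=cv2.INTER_CUBIC);B=cv2.resize(b,None,fx=3,fy=3,interpolation=cv2.INTER_CUBIC)
cv2.imwrite("pics/A.png",A);cv2.imwrite("pics/B.png",B)
E
cat > h.py <<'E'
import numpy as np,cv2
from scipy.optimize import least_squares
from station import robot, effector, kinematics, cams, telemetry
def ray(i,uv):
    p=(np.array(uv,float)-[i['cx'],i['cy']])/[i['fx'],i['fy']]; s=p.copy()
    for _ in range(20): s=p/(1+i['k1']*(s@s))
    T=i['pose']; return T[:3,3],T[:3,:3]@np.r_[s,1]
def proj(i,P):
    T=i['pose']; c=T[:3,:3].T@(np.asarray(P)-T[:3,3]); s=c[:2]/c[2]
    return s*(1+i['k1']*(s@s))*[i['fx'],i['fy']]+[i['cx'],i['cy']]
def onplane(i,uv,p0,n):
    o,d=ray(i,uv); return o+d*((p0-o)@n)/(d@n)
E
```

```text
(no output)
```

View pics/A.png

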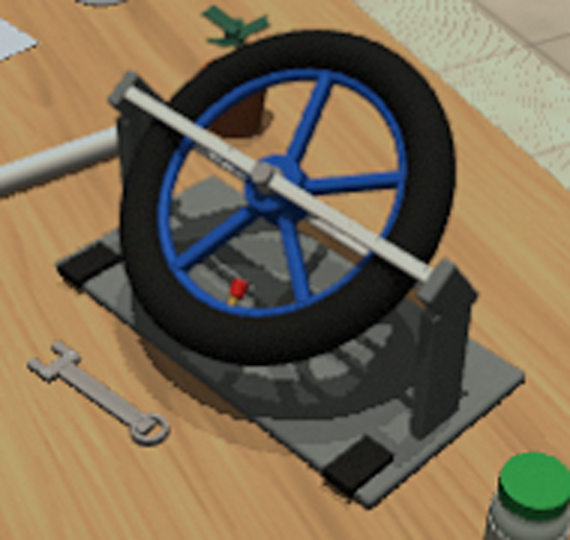

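View pics/B.png

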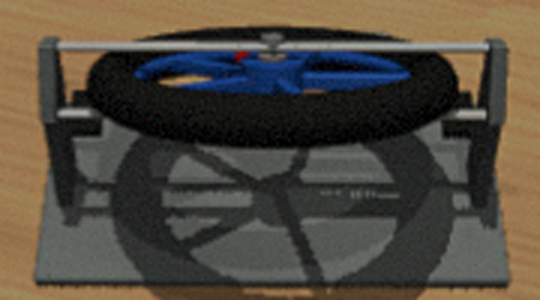

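Crop A shows the valve cap at about side (234,211), the nut at (243,175), and the plate corners at (174,203), (278,280) and (329,240). Crop B shows the far plate corners at scene (187,272) and (344,272).

```bash
cat >> h.py <<'E'
def frame(s):
    c,w=np.cos(s[2]),np.sin(s[2]); return np.array([[c,-w,0],[w,c,0],[0,0,1.]]),np.array([s[0],s[1],0])
E
python3 - <<'E'
from h import *
S=cams.camera_info("scene");D=cams.camera_info("side")
n=np.array([-.574,0,.819])
obs=[(S,(187,272.3),(.1,-.2,.012)),(S,(344.3,272.3),(.1,.2,.012)),(D,(329.3,240),(.1,-.2,.012)),(D,(278.3,280),(-.1,-.2,.012)),(D,(174.3,202.7),(-.1,.2,.012)),
(D,(242.7,174.5),n*.036+[0,0,.15]),(S,(265.3,193),n*.036+[0,0,.15])]
def f(s):
    R,t=frame(s); return np.concatenate([proj(i,R@np.array(p)+t)-uv for i,uv,p in obs])
r=least_squares(f,[.6,0,0]);print(r.x,r.fun.reshape(-1,2).round(1))
# hub/nut triangulated height check
def tri(a,b):
    (o1,d1),(o2,d2)=a,b; k=np.linalg.lstsq(np.c_[d1,-d2],o2-o1,rcond=None)[0]; return (o1+d1*k[0]+o2+d2*k[1])/2
print("nut tri",tri(ray(*obs[5][:2]),ray(*obs[6][:2])))
R,t=frame(r.x);H=t+[0,0,.15];N=R@n
im=cams.snapshot("side")[:,:,:].astype(int); m=(im[...,0]>150)&(im[...,1]<80)&(im[...,2]<80); m[:195]=0;m[225:]=0;m[:,:215]=0;m[:,260:]=0
v,u=np.nonzero(m);print(len(u),u.mean(),v.mean())
P=R.T@(onplane(D,(u.mean(),v.mean()),H,N)-H);print(P,np.linalg.norm(P),np.arctan2(P[1],P@np.array([.819,0,.574])))
np.save("s.npy",r.x)
for nme,uv in (("scene",(0,0)),):pass
# spanner, jar, pump, pot
for k,uv in (("sp1",(170,236)),("sp2",(205,258)),("jarbase",(331,300)),("pumpend",(135,183))):print(k,R.T@(onplane(D,uv,np.zeros(3),np.array([0,0,1.]))-t))
E
```

```text
[0.59283243 0.06208513 0.29958234] [[-2.  -0. ]
 [ 0.4  0.5]
 [ 1.6 -1.9]
 [-0.1  1.8]
 [-1.9 -1.2]
 [-0.7 -2.9]
 [-0.4 -1.5]]
nut tri [0.57298312 0.05545629 0.17234722]
14 233.64285714285714 210.14285714285714
[-0.07020725 -0.02152768 -0.04920508] 0.08839479251067547 -2.895606367802985
sp1 [-1.80584106e-01  1.05093173e-01  1.11022302e-16]
sp2 [-1.65194330e-01 -1.69861335e-02 -1.11022302e-16]
jarbase [-0.04709412 -0.3134035   0.        ]
pumpend [-0.12099704  0.36094042  0.        ]
```

Valve at q ≈ -2.90 (radius 88 mm, consistent with the given 90). Plan: turn it by +2.90 rad in three pushes in the upper half. First I go to a hover facing the wheel and refine the stand pose from the wrist camera.

```bash
python3 - <<'E'
from h import *
s=np.load("s.npy");R,t=frame(s);H=t+[0,0,.15];N=R@[-.574,0,.819];U=R@[.819,0,.574];Y=R[:,1]
p=H+N*.17+U*.05
for sg in (1,-1):
    O=np.c_[sg*Y,sg*U,-N]; U_,_,V=np.linalg.svd(O);O=U_@V; print(sg,kinematics.inverse_kinematics(p,O))
    if sg==1:O1=O
print(cams.camera_info("wrist")['pose'][:3,3]-telemetry.current_position(), telemetry.current_tcp_rot())
q=kinematics.inverse_kinematics(p,O1)
P=telemetry.current_position()
robot.move_l([P[0],P[1],.36],max_speed=.25)
effector.command_gripper(0.0)
robot.move_ptp(p,O1)
im=cams.snapshot("wrist");cv2.imwrite("pics/w1.png",im[:,:,::-1])
i=cams.camera_info("wrist");np.save("w1.npy",i)
print(telemetry.current_joints(),telemetry.current_clock(),proj(i,H),proj(i,telemetry.current_position()))
E
```

```text
1 [-0.2374701  -0.42064974  1.64686313  0.3035706   1.38216257 -0.51235085]
-1 None
[-0.07560953  0.03150284  0.21697794] [[-9.24224787e-01  3.81848032e-01 -7.90114610e-04]
 [ 3.81848812e-01  9.24223628e-01 -1.47281075e-03]
 [ 1.67852706e-04 -1.66291253e-03 -9.99998603e-01]]
[-0.23607184 -0.42021257  1.64608323  0.30370337  1.3822708  -0.51231825] 4.5583 [218.02986089 170.49653058] [254.38676903 213.17230203]
```

View pics/w1.png

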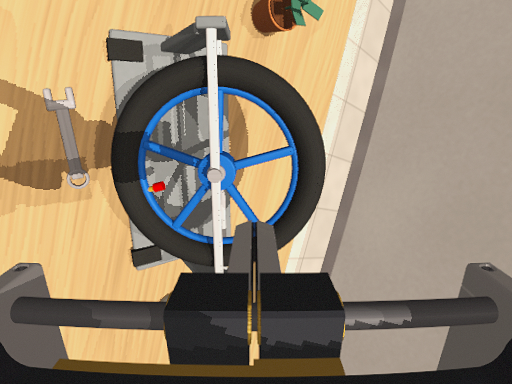

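Wrist view: nut at (214,175), rim centre near (218,171), cap at (158,187), bar from (211,28) to (219,270). Predicted H (218,170.5) agrees. I'll check numerically before pushing.

```bash
python3 - <<'E'
from h import *
i=np.load("w1.npy",allow_pickle=True).item()
im=cv2.imread("pics/w1.png").astype(int)
b,g,r=im[...,0],im[...,1],im[...,2]
blue=((b>120)&(b>r+60)&(b>g+40)).astype(np.uint8)
blue[:, :100]=0;blue[:,340:]=0
hull=cv2.convexHull(np.argwhere(blue>0)[:,::-1].astype(np.int32))
print("ellipse",cv2.fitEllipse(hull))
red=(r>150)&(g<70)&(b<70);red[:, :120]=0;red[:,230:]=0;v,u=np.nonzero(red);c=(u.mean(),v.mean());print("cap",len(u),c)
for row in (60,100,140,200):
    x=np.nonzero((im[row,180:250].min(1)>150))[0]+180; print(row,x.min(),x.max())
s=np.load("s.npy");R,t=frame(s);n=np.array([-.574,0,.819]);uu=np.array([.819,0,.574]);h=np.array([0,0,.15])
P=R.T@(onplane(i,c,t+h,R@n)-t-h);print("cap",np.linalg.norm(P),np.arctan2(P[1],P@uu))
for y in (-.15,0,.05,.1,.15):print("bar",y,proj(i,t+R@(h+n*.031+[0,y,0])))
print("nut",proj(i,t+R@(h+n*.037)))
# inner rim circle, tyre outline predicted
for a in range(0,360,90):print(a,[proj(i,t+R@(h+.0*n+rr*(np.cos(np.radians(a))*uu+[0,np.sin(np.radians(a)),0]))).round(1) for rr in (.103,.15)])
E
```

```text
ellipse ((217.66720581054688, 164.75335693359375), (156.26516723632812, 161.68031311035156), 121.83525085449219)
cap 96 (np.float64(158.54166666666666), np.float64(186.42708333333334))
60 207 216
100 197 217
140 200 228
200 181 225
cap 0.08913569447523392 -2.879852017904086
bar -0.15 [219.22627903 276.71535983]
bar 0 [215.10146043 175.51135775]
bar 0.05 [213.69314552 136.34341245]
bar 0.1 [212.30662206  94.45784506]
bar 0.15 [210.98150131  50.04180748]
nut [214.47894508 176.57803761]
0 [array([291.8, 170.6]), array([325.3, 170.7])]
90 [array([215.6,  93.3]), array([214.5,  54.9])]
180 [array([145.3, 170.6]), array([113. , 170.8])]
270 [array([220.5, 237.9]), array([221.5, 265.5])]
```

```bash
cat >> h.py <<'E'
s=np.load("s.npy");R,t=frame(s);H=t+[0,0,.15];N=R@[-.574,0,.819];U=R@[.819,0,.574];Y=R[:,1]
def at(phi,gap,z,r=.057):
    c,w=np.cos(phi),np.sin(phi); d=.006+.008*abs(c)+.0125*abs(w)+gap
    return H+U*(r*c+d*w)+Y*(r*w-d*c)+N*z
def measure():
    i=cams.camera_info("wrist");im=cams.snapshot("wrist").astype(int);r,g,b=im[...,0],im[...,1],im[...,2]
    m=((r>150)&(g<70)&(b<70)).astype(np.uint8)
    k,_,st,ce=cv2.connectedComponentsWithStats(m); out=[]
    for j in range(1,k):
        if st[j,4]<8: continue
        P=onplane(i,ce[j],H,N)-H
        if .06<np.linalg.norm(P)<.11: out.append((st[j,4],np.arctan2(P@Y,P@U),np.linalg.norm(P)))
    return max(out) if out else None,im
def push(a,b,step=.25,speed=.03):
    """push the spoke at angle a to angle b (rad)"""
    robot.move_l(at(a,.008,.055)); robot.move_l(at(a,.008,-.008),max_speed=.08)
    print("in",telemetry.current_force().round(1))
    for x in np.linspace(a,b,int(np.ceil((b-a)/step))+1):
        robot.move_l(at(x,0,-.008),max_speed=speed); print(round(x,2),telemetry.current_force().round(1))
    robot.move_l(at(b,.006,-.008),max_speed=.05); robot.move_l(at(b,.006,.055),max_speed=.1)
E
python3 - <<'E'
from h import *
push(-2.883+np.pi,np.radians(75))
m,im=measure();cv2.imwrite("pics/w2.png",im[:,:,::-1]);print(m,telemetry.current_clock())
E
```

```text
in [ 0.5 -0.1  0.3]
0.26 [-0.5 -0.3  0.2]
0.47 [ 1.1 -0.5 -0.1]
0.68 [-0.2  0.   0.6]
0.89 [ 0.7  0.2 -0.7]
1.1 [ 0.4 -1.   0.4]
1.31 [ 0.2 -0.4 -0.8]
(np.int32(173), np.float64(-2.873131133151565), np.float64(0.08903917341405174)) 10.7[ WARN:0@7.906] global loadsave.cpp:1063 imwrite_ Unsupported depth image for selected encoder is fallbacked to CV_8U.
```

View pics/w2.png

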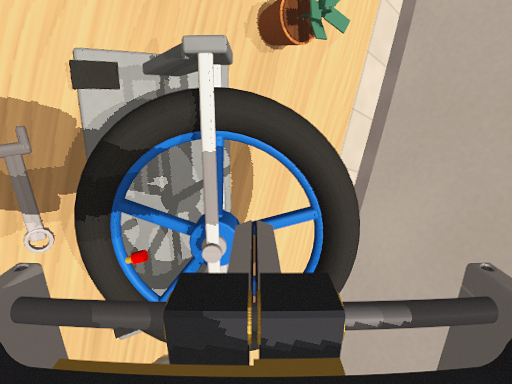

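The wheel did not turn and there was no contact force. I'll check the reached depth and triangulate the nut and cap from the two wrist views.

```bash
python3 - <<'E'
from h import *
j=cams.camera_info("wrist");np.save("w2.npy",j);i=np.load("w1.npy",allow_pickle=True).item()
p=telemetry.current_position();print("tcp rel",[(p-H)@a for a in (U,Y,N)],"want",[(at(np.radians(75),.006,.055)-H)@a for a in (U,Y,N)],telemetry.current_tcp_rot().T@N, telemetry.current_grip_width())
def tri(a,b):
    (o1,d1),(o2,d2)=a,b; k=np.linalg.lstsq(np.c_[d1,-d2],o2-o1,rcond=None)[0]; return (o1+d1*k[0]+o2+d2*k[1])/2
for nm,a,b in (("nut",(214.5,175.5),(212.5,253)),("cap",(158.5,186.4),None)):
    if b is None:
        im=cv2.imread("pics/w2.png").astype(int);m=(im[...,2]>150)&(im[...,1]<70)&(im[...,0]<70);m[:200]=0;v,u=np.nonzero(m);b=(u.mean(),v.mean());print(b)
    P=tri(ray(i,a),ray(j,b));print(nm,P,[(P-H)@x for x in (U,Y,N)])
print([proj(j,H+z*N).round(1) for z in (0,.037,.055)],proj(j,p),[(x['pose'][:3,3]-H)@N for x in (i,j)])
E
```

```text
tcp rel [np.float64(0.03911626143748302), np.float64(0.04837641967281676), np.float64(0.05424157456265923)] want [np.float64(0.04001593578962487), np.float64(0.048291045172384396), np.float64(0.055013034999999995)] [ 3.91982395e-04 -1.57443690e-03 -1.00011718e+00] 0.004218854587870377
nut [0.57410759 0.05688242 0.1771161 ] [np.float64(-0.0003454614228231869), np.float64(0.000555121916565852), np.float64(0.0333587509501983)]
(np.float64(139.49132947976878), np.float64(257.0057803468208))
cap [0.53195367 0.01942692 0.10157372] [np.float64(-0.08574629791670625), np.float64(-0.02279158734868998), np.float64(0.000953134276142146)]
[array([217.2, 238. ]), array([212.2, 255.4]), array([209.3, 265.7])] [254.379223   213.20878101] [np.float64(0.38719718570207196), np.float64(0.27132252087088643)]
```

Geometry checks out (nut and cap within about 4 mm), so the finger should have met the spoke. I'll repeat a short piece and look while inserted.

```bash
python3 - <<'E'
from h import *
a=-2.873+np.pi
rel=lambda:(np.array([(telemetry.current_position()-H)@x for x in (U,Y,N)])*1000).round(1)
robot.move_l(at(a,.008,.055));print(rel()); robot.move_l(at(a,.008,-.008),max_speed=.08);print(rel(),measure()[0])
robot.move_l(at(a+.2,0,-.008),max_speed=.03);print(rel(),telemetry.current_force().round(1))
m,im=measure();cv2.imwrite("pics/w3.png",im[:,:,::-1].astype(np.uint8));print(m,telemetry.current_clock())
E
```

```text
[60.8 -8.8 54.3]
[62.2 -9.2 -7.6] None
[59.4  9.1 -8. ] [ 0.5 -0.7  0.4]
(np.int32(310), np.float64(-2.8744050949346787), np.float64(0.08918535608558603)) 13.0583
```

View pics/w3.png

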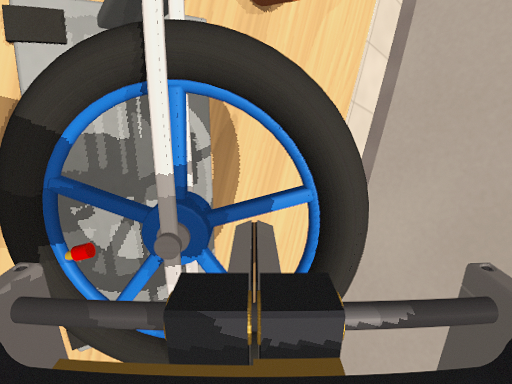

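The tip is just short of the spoke (the fingers taper towards the tip), so no contact yet. Continuing in small steps while measuring.

```bash
python3 - <<'E'
from h import *
a=-2.873+np.pi
rel=lambda:(np.array([(telemetry.current_position()-H)@x for x in (U,Y,N)])*1000).round(1)
for x in (.3,.4,.5,.6):
    robot.move_l(at(a+x,0,-.008),max_speed=.03)
    m,im=measure();print(x,rel(),telemetry.current_force().round(1),m and m[1])
cv2.imwrite("pics/w4.png",im[:,:,::-1].astype(np.uint8))
E
```

```text
0.3 [58.5 14.4 -8. ] [ 0.3 -0.3 -0.1] -2.8738289361859155
0.4 [57.1 19.8 -8. ] [-0.3  0.3  0.3] -2.87266092634419
0.5 [55.2 25.1 -8. ] [ 0.  -1.   1.2] -2.8728853904078795
0.6 [52.6 30.3 -8. ] [ 0.4 -0.   0.6] -2.8735260349800678
```

View pics/w4.png

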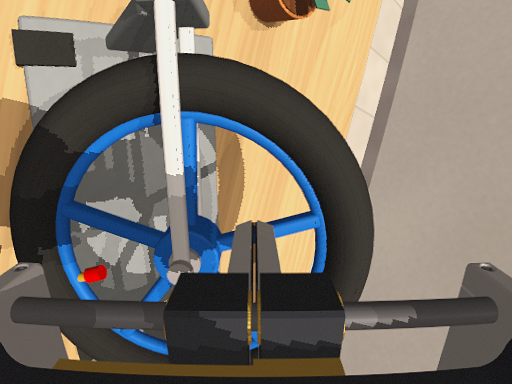

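```bash
python3 - <<'E'
from h import *
j=cams.camera_info("wrist");p=telemetry.current_position();O=telemetry.current_tcp_rot()
print(j['fx'],j['k1'],O.T@(j['pose'][:3,3]-p),O.T@j['pose'][:3,:3])
for z in (0,-.01,-.02,-.03,-.05):print(z,[proj(j,p+O@np.array([x,y,z])).round(1) for x,y in((0,0),(.008,0),(-.008,0),(0,.0125))])
f=.2587
for z in (-.007,0,.007,.02):print("spoke",z,[proj(j,H+N*z+(U*np.cos(f)+Y*np.sin(f))*r).round(1) for r in (.03,.06,.1)])
for z in (0,.02):print("tyre",z,[proj(j,H+N*z+U*.15*c+Y*.15*w).round(1) for c,w in ((1,0),(-1,0),(0,1))])
print([proj(j,H+N*z).round(1) for z in (0,.037)])
E
```

```text
283.25618069845643 -0.07086887476156402 [ 0.08194428 -0.00026622 -0.21699912] [[-3.93576307e-04 -9.59873216e-01 -2.80434045e-01]
 [ 9.99999725e-01 -2.01634481e-04 -7.13296639e-04]
 [ 6.28129167e-04 -2.80434249e-01  9.59873032e-01]]
0 [array([254.4, 213.2]), array([254.4, 203.9]), array([254.4, 222.3]), array([269.7, 213.2])]
-0.01 [array([254.4, 217.7]), array([254.4, 208.1]), array([254.4, 227.1]), array([270.4, 217.7])]
-0.02 [array([254.4, 222.6]), array([254.4, 212.6]), array([254.4, 232.4]), array([271.1, 222.6])]
-0.03 [array([254.4, 228. ]), array([254.4, 217.6]), array([254.4, 238.2]), array([271.9, 228. ])]
-0.05 [array([254.5, 240.5]), array([254.5, 229.1]), array([254.5, 251.5]), array([273.7, 240.4])]
spoke -0.007 [array([226.2, 238.9]), array([260.9, 230.5]), array([308.1, 218.9])]
spoke 0 [array([225.4, 242.6]), array([261.1, 234. ]), array([309.7, 222.2])]
spoke 0.007 [array([224.6, 246.6]), array([261.3, 237.8]), array([311.4, 225.7])]
spoke 0.02 [array([222.8, 254.7]), array([261.7, 245.5]), array([314.8, 232.7])]
tyre 0 [array([371.4, 250.4]), array([ 21.3, 247.9]), array([177.9,  53.2])]
tyre 0.02 [array([381.5, 262.8]), array([  3.4, 259.2]), array([169.6,  47.2])]
[array([190.6, 250.9]), array([179.5, 276.1])]
```

The TCP projects to row 213, but the visible tip starts at row 220 and passes in front of the spoke. So the real tip lies some 15–30 mm short of the expected depth. Nothing behind the spokes is in the way (the rear bar is at u≈0), so I retract and push again at -30 mm.

```bash
sed -i 's/-\.008/Z/g; s/^def push/Z=-.030\ndef push/' h.py; grep -n Z h.py | head; python3 - <<'E'
from h import *
import h
a=-2.873+np.pi
P=telemetry.current_position();robot.move_l(P+N*.065)
robot.move_l(at(a,.008,.055)); 
for z in (0,-.015,-.03):
    robot.move_l(at(a,.008,z),max_speed=.08); f=telemetry.current_force().round(1);print(z,f)
    assert np.linalg.norm(f)<6
for x in (.0,.1,.2,.35,.5):
    robot.move_l(at(a+x,0,-.03),max_speed=.03)
    m,im=measure();print(x,telemetry.current_force().round(1),m and m[1])
print(telemetry.current_clock())
E
```

```text
28:Z=-.030
31:    robot.move_l(at(a,.008,.055)); robot.move_l(at(a,.008,Z),max_speed=.08)
34:        robot.move_l(at(x,0,Z),max_speed=speed); print(round(x,2),telemetry.current_force().round(1))
35:    robot.move_l(at(b,.006,Z),max_speed=.05); robot.move_l(at(b,.006,.055),max_speed=.1)
0 [ 0.1 -0.5 -0.3]
-0.015 [ 0.1 -0.4 -0.3]
-0.03 [ 0.6  0.  -1.3]
0.0 [-0.3 -0.4  0. ] -2.8227398497162577
0.1 [ 0.8 -0.  -0. ] -2.843173707197826
0.2 [-1.1 -0.1  0. ] -2.8685100398592147
0.35 [-0.1 -0.9 -0.3] -2.8723317203747962
0.5 [ 0.8 -0.4 -1.2] -2.873298853337491
19.2833
```

```bash
python3 - <<'E'
from h import *
a=cams.snapshot("side")[80:280,150:350];b=cams.snapshot("wrist")[100:300,100:400]
c=np.vstack([np.hstack([cv2.resize(a,(400,400),interpolation=cv2.INTER_CUBIC),cv2.resize(cams.snapshot("scene")[120:280,190:350],(400,400),interpolation=cv2.INTER_CUBIC)]),np.hstack([cv2.resize(b,(300,200)),np.zeros((200,500,3),np.uint8)])])
cv2.imwrite("pics/c5.png",c[:,:,::-1])
j=cams.camera_info("side");p=telemetry.current_position();print([((proj(j,p+N*z)-[150,80])*2).round() for z in (0,.02,.04,.1)])
j=cams.camera_info("scene");print([((proj(j,p+N*z)-[190,120])*2.5).round() for z in (0,.02,.04,.1)])
print(telemetry.current_grip_width(),(np.array([(p-H)@x for x in (U,Y,N)])*1000).round(1))
E
```

```text
[array([217., 162.]), array([211., 155.]), array([205., 148.]), array([185., 125.])]
[array([214., 260.]), array([214., 239.]), array([214., 218.]), array([215., 154.])]
0.004166925118123282 [ 55.3  24.9 -30. ]
```

View pics/c5.png

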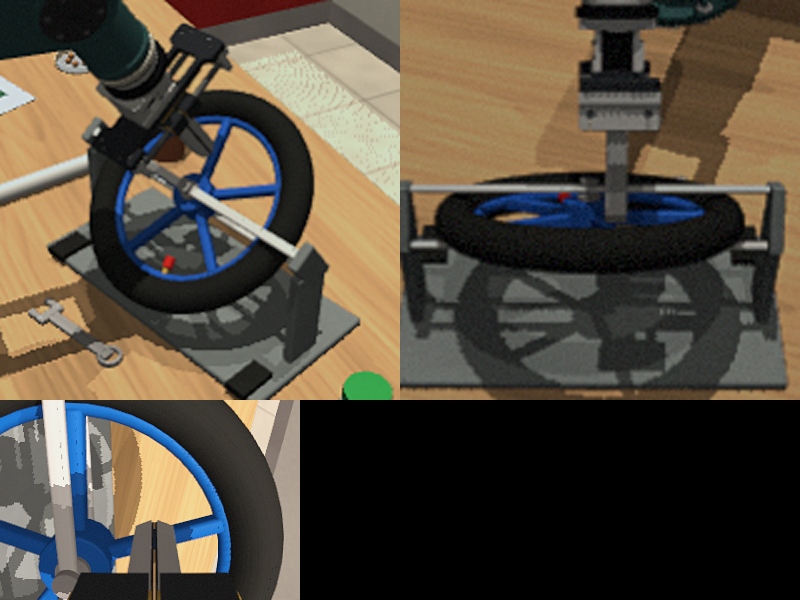

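The composite shows the finger reaching into the wheel but overlapping the spoke, so the effective tip position is unclear. One last zoom with the predicted tool axis and spoke overlaid, using the last picture.

```bash
python3 - <<'E'
from h import *
p=telemetry.current_position();O=telemetry.current_tcp_rot();f=.2687
def panel(name,c,w,h,k):
    i=cams.camera_info(name);im=cams.snapshot(name)[:,:,::-1]
    x0,y0=int(c[0]-w/2),int(c[1]-h/2)
    o=cv2.resize(im[y0:y0+h,x0:x0+w],None,fx=k,fy=k,interpolation=cv2.INTER_CUBIC)
    def T(P): return tuple(int(v) for v in ((proj(i,P)-[x0,y0]+.5)*k))
    for z in (0,-.01,-.02,-.03,-.04,-.06): cv2.circle(o,T(p+O@np.array([0,0,z])),3,(0,0,255) if z==0 else (0,255,255),-1)
    for d in (-.006,.006):
        t_=-U*np.sin(f)+Y*np.cos(f);e=U*np.cos(f)+Y*np.sin(f)
        cv2.line(o,T(H+N*.007+e*.03+t_*d),T(H+N*.007+e*.1+t_*d),(0,255,0),1)
    return o
i=cams.camera_info
a=panel("side",proj(i("side"),p),57,75,7)[:,:399]
b=panel("scene",proj(i("scene"),p),57,75,7)[:,:399]
print([proj(i(n),p).round() for n in("side","scene")])
cv2.imwrite("pics/d6.png",np.hstack([a,b]))
E
```

```text
[array([259., 161.]), array([276., 224.])]
```

View pics/d6.png

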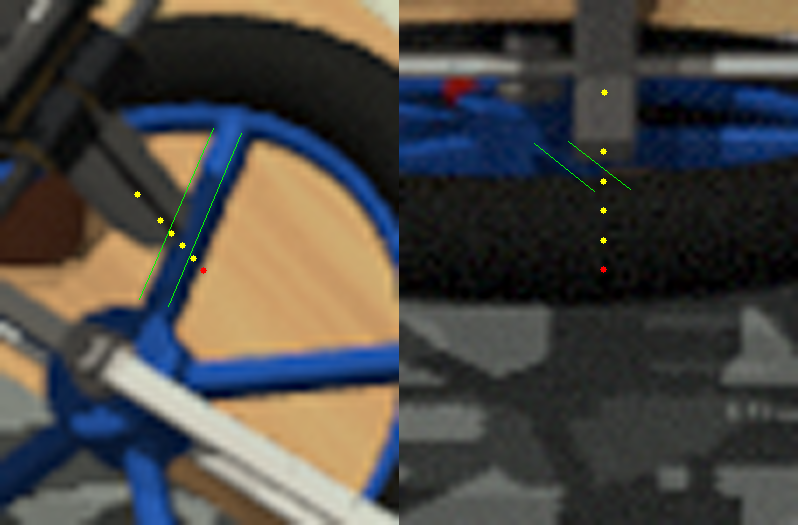

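All three views agree. In the scene view the tip ends near the -35 mm dot with blue spoke visible below it, and wrist row 222 fits a 16 mm wide tip at -37 mm. So the finger really ends about 36 mm short of the TCP, and I need a commanded depth of about -47 mm; clearances still hold.

```bash
sed -i 's/^Z=.*/Z=-.047/' h.py; python3 - <<'E'
from h import *
a=-2.873+np.pi
P=telemetry.current_position();robot.move_l(P+N*.055,max_speed=.25)
robot.move_l(at(a,.008,.025),max_speed=.2)
for z in (-.015,-.047):
    robot.move_l(at(a,.008,z),max_speed=.08); f=telemetry.current_force().round(1);print(z,f)
    assert np.linalg.norm(f)<6
for x in (.15,.35):
    robot.move_l(at(a+x,0,-.047),max_speed=.03)
    m,im=measure();print(x,telemetry.current_force().round(1),m and m[1])
print(telemetry.current_clock())
E
```

```text
-0.015 [0.4 0.2 0.1]
-0.047 [ 0.3  0.  -0.1]
0.15 [-0.  -4.6  0.8] -2.740036253879613
0.35 [-1.4 -3.   0.4] -2.4890895108091664
22.7
```

Contact is made and the wheel turns with the finger. Finishing push 1, then push 2.

```bash
sed -i 's/\.055/.020/g' h.py; python3 - <<'E'
from h import *
for x in np.linspace(.62,1.31,4)[:]:
    robot.move_l(at(x,0,Z),max_speed=.035)
b=1.31
print(telemetry.current_force().round(1))
robot.move_l(at(b,.006,Z),max_speed=.05); robot.move_l(at(b,.006,.02),max_speed=.15)
m,_=measure();print(m,telemetry.current_clock())
q=m[1];a=q+np.radians(108);print(a)
if m and abs(a)<.25:
    push(a,1.31,speed=.035)
    m,_=measure();print(m,telemetry.current_clock())
E
```

```text
[ 1.2 -1.3  2.1]
None 25.5Traceback (most recent call last):
  File "<stdin>", line 8, in <module>
TypeError: 'NoneType' object is not subscriptable
```

```bash
sed -i 's/def measure():/def measure(cam="wrist"):/; s/cams.camera_info("wrist");im=cams.snapshot("wrist")/cams.camera_info(cam);im=cams.snapshot(cam)/' h.py; python3 - <<'E'
from h import *
print(measure("side")[0],measure("scene")[0],telemetry.current_clock())
im=cams.snapshot("side").astype(int);m=(im[...,0]>120)&(im[...,1]<80)&(im[...,2]<80);m[:110]=0;m[:,:180]=0;m[:,320:]=0
print(np.argwhere(m)[:20].tolist())
# spokes in wrist: blue density vs angle at r=.065..0.09 in mid plane
i=cams.camera_info("wrist");w=cams.snapshot("wrist").astype(int)
out=[]
for d in range(-180,180,3):
    c=0
    for r in (.05,.06,.07,.08):
        u,v=proj(i,H+N*.007+r*(U*np.cos(np.radians(d))+Y*np.sin(np.radians(d))))
        if 0<=v<384 and 0<=u<512:
            x=w[int(v),int(u)]; c+= x[2]>x[0]+50 and x[2]>80
    out.append((d,c))
print([o for o in out if o[1]>=2])
E
```

```text
(np.int32(12), np.float64(-1.8393394570456814), np.float64(0.08597125894991076)) None 25.6
[[198, 266], [199, 265], [199, 266], [199, 267], [200, 265], [200, 266], [200, 267], [200, 268], [201, 265], [201, 266], [201, 267], [201, 268], [201, 269], [202, 266], [202, 267], [202, 268], [202, 269], [203, 267], [203, 268]]
[(-150, np.int64(2)), (-147, np.int64(4)), (-144, np.int64(4)), (-141, np.int64(3)), (-138, np.int64(2)), (0, np.int64(3)), (3, np.int64(3)), (6, np.int64(3)), (9, np.int64(3)), (72, np.int64(4)), (75, np.int64(4)), (78, np.int64(4)), (138, np.int64(3)), (141, np.int64(4)), (144, np.int64(4)), (147, np.int64(4)), (150, np.int64(2))]
```

Wheel now at q ≈ -1.83 (spokes at about 4° and 75°). Push 2.

```bash
python3 - <<'E'
from h import *
push(.06,1.31,speed=.04)
print(measure()[0],measure("side")[0],telemetry.current_clock())
E
```

```text
in [0.4 0.1 0.3]
0.06 [ 1.6 -0.8  0.6]
0.31 [ 0.3 -2.1  0.1]
0.56 [ 0.3 -2.1 -0. ]
0.81 [ 0.6 -2.3  0.7]
1.06 [ 1.1 -0.8  1.9]
1.31 [ 1.2 -1.1  2.1]
None (np.int32(11), np.float64(-0.5532622687381403), np.float64(0.08699917661721027)) 31.3417
```

```bash
python3 - <<'E'
from h import *
push(.075,.57,speed=.035)
P=telemetry.current_position()
print(measure()[0],measure("side")[0])
robot.move_l(H+N*.17-U*.0-Y*.09,max_speed=.3)
print(measure()[0],measure("side")[0],telemetry.current_clock())
E
```

```text
in [0.9 0.2 0.5]
0.08 [ 1.1 -2.9  1.6]
0.32 [-0.1 -4.   1.1]
0.57 [ 0.3 -2.6 -0.7]
(np.int32(193), np.float64(-0.04756173112949526), np.float64(0.08879295911583861)) (np.int32(13), np.float64(-0.03353702729935609), np.float64(0.08884574347418189))
(np.int32(95), np.float64(-0.04114216840551705), np.float64(0.0889558605574184)) (np.int32(13), np.float64(-0.03353702729935609), np.float64(0.08884574347418189)) 36.4167
```

q ≈ -0.04 rad in both cameras, well within 0.12, and the hand is clear. Handing in.

```bash
python3 - <<'E'
from h import *
print(telemetry.current_force().round(1)); print(robot.close_job())
E
```

```text
[ 1.1 -0.3 -0.9]
the job is handed in; nothing more can be done
None
```

The job is handed in after about 36 s: three spoke pushes brought the valve to within about 0.04 rad of straight up the slope (limit 0.12), with the hand clear of the wheel; I did not re-measure the bystanders, and no verdict came back.

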